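# Set a lath thicknesser and try its gap with a taper gauge

## Task

Set the small lath thicknesser for the next batch: turn the knob on top, a bit at a time, until the dial's pointer stands at the brass clip on the dial's rim, and let go of the knob. Then take the taper gauge by its wooden grip, lay its blade flat on the long infeed end of the steel bed, in line with the feed and near the middle, and slide the thin end in under the pressure plate until it drags snugly, without forcing it. Finish still gripping the gauge at that depth, so that the gap can be read, with the dial still on its mark and the other things on the bench left where they lie.

Things in the scene. Friction and masses are not known exactly. Their poses are not given: they have to be found in the camera images.
- thicknesser: Green hand lath thicknesser, bolted down. Base 190 x 200 mm; origin on the bench straight below the knob's axis; x is the feed direction (infeed, where the gauge goes in, at -x), y left, z up. Posts 16 mm thick at y = +74 and -74 mm carry a yoke (top 130 mm up, x +/-18, y +/-95 mm), knob in its middle; dial on its +y end, centre y = +122 mm, 68 mm across, top 137 mm up.
- bed: The steel bed of the thicknesser, fixed: a flat plate from 126 mm on the infeed side of the knob's axis to 59 mm on the outfeed side, 116 mm wide, 10 mm thick, its top 60 mm above the bench. Origin below the knob's axis at the height of its underside. Pressing the gauge down on it makes the gauge drag too.
- throat (a point): On top of the bed (60 mm above the bench), in the middle of its width, straight below the infeed edge of the pressure plate, 16 mm on the infeed side of the knob's axis; 110 mm of open bed lie in front of it. Axes as the thicknesser.
- crosshead: Block that slides up and down the posts, its underside the flat steel pressure plate (32 mm along the feed from the throat on, 108 mm wide). Origin at the centre of that underside; gap = its height over the bed's top, 4 mm plus 1.59 mm per radian of knob. 32 mm tall; the screw's friction holds it, so pushing a blade in does not move it.
- knob_grip (a point): Centre of the round black fluted knob, 40 mm across, 30 mm tall, half-way up, 157 mm above the bench, 27 mm above the yoke; axis upright. About 0.08 N m of friction; stays where left. Clockwise from above raises the crosshead and turns the pointer clockwise by the same angle. At the start the pointer needs 0.4 to 2.5 rad clockwise to reach the clip.
- knob (a joint): Angle of the knob (and of the dial's pointer) in rad, 0 with the gap at 4 mm, growing clockwise seen from above, stops at 0 and 3.2.
- dial_centre (a point): Centre of the dial, at the pointer's height, 133 mm above the bench; the dial is horizontal, face up.
- pointer_tip (a point): Tip of the dial's thin black pointer, 26 mm from the dial's centre, 133 mm above the bench. Its blunt tail reaches 9 mm the other way. Its x axis points outwards along the pointer, z up.
- mark (a point): Nose of the 8 mm wide brass clip fixed on the dial's rim, 26 mm from the dial's centre at the pointer's height: the pointer's tip comes to this point when it stands at the clip. Its x axis points outwards along the dial's radius, z up.
- gauge: The taper gauge, loose, about 70 g, 160 mm long: aluminium wedge blade 110 mm long, 22 mm wide, flat underneath, thickening evenly from 2 mm at the tip to 13 mm (1 mm in 10), then the 50 mm grip. Origin on the underside, 90 mm behind the tip; x towards the tip, z up. Starts flat, tip roughly away from the robot. It first meets the plate with (gap - 2 mm) x 10 of blade past the throat.
- gauge_grip (a point): Centre of the gauge's wooden grip, a block 50 mm long, 18 mm wide and 28 mm tall, 14 mm above the gauge's flat underside; axes as the gauge.
- gauge_tip (a point): Middle of the thin front edge of the gauge's blade, on its underside, 135 mm ahead of the grip's centre.
- lath: Bystander: plain wooden lath, 170 x 24 x 8 mm, the same thickness all along, no grip; lies on the other side from the gauge.
- mallet: Bystander: carver's round mallet lying down, head 76 mm across.
- carving_knife: Bystander: short carving knife, 170 mm long.
- wooden_spoon: Bystander: wooden spoon, 200 mm long.
- pencil: Bystander: carpenter's pencil, 170 mm long, 9 mm thick.
- sanding_block: Bystander: cork sanding block, 90 x 55 x 33 mm.
- mug: Bystander: white mug, 85 mm tall.
There are look-alikes about, which are no part of the job. Of the things shaped like the gauge, the aluminium one is meant.

How it is judged:
By the outcome, as a careful person would: the job done as asked, in the order asked, and still so for the second after the job is handed in, while the arm keeps its last pose, push and grip.
It also fails if it takes over 67 s, if anything falls off the work surface, if the arm or the gripper's body presses on something with over 40 N, if the wrist force passes 120 N, or if a joint passes its speed limit or range.

## Robot

A 6-joint arm with a two-finger parallel gripper is mounted at the origin on the work surface. World frame = base frame: x ahead of the robot, y to its left, z up, the work surface at z = 0. Lengths are in m, angles in rad, forces in N, time in s.
With the tool pointing down it reaches from about 0.3 to 0.75 m from the base axis. Payload 8.5 kg.
Tool frame: the origin (TCP) lies midway between the tips of the shut fingers; the grasp point (between the pads) lies 19 mm behind it (robot.grip_point_offset is the distance from the TCP to the grasp point, in m); z points along the fingers, y is the direction in which the jaws open and shut (so a half turn about z gives the same grasp; the last joint's range is limited). The gripper opens to 88 mm and grips with 3 to 60 N. Pads are 18 mm wide; open, the fingers measure 123 mm over their backs; the gripper's body (75 mm by 187 mm) begins 45 mm behind the grasp point.
Start: joints at [-1.361, 0.381, 1.297, -0, 1.464, -0.215], TCP at [0.227, -0.501, 0.239] pointing down, gripper open.
Joint ranges: [-3.11, 3.11], [-0.89, 2.33], [0.22, 2.48], [-1.42, 4.56], [0.17, 2.85], [-2.88, 2.88]. Speed limits (rad/s): [2.39, 2.39, 3.14, 3.14, 3.14, 3.14].

## Interface

Orientations are given as a unit quaternion [x, y, z, w].
In Python, from plant import robot gives the robot as it stands.
- The arm moves only by the tool step_arm, never from a script. Its argument "motion" is a list of rows, each a list of 7 numbers: the closure, from -1 (fully open) to 1 (shut), then the shift along the tool's x, y, z in cm, then the turn, a rotation vector about the tool's x, y, z in degrees. A call has 1 to 12 rows; each row shifts and turns the pose as measured when the row begins, along the tool's axes as they then stand; what a row does not reach is not made up. A row lasts 1/10 s, in which the tool goes at most 50 mm and 8.59 degrees, less where a joint would pass 70% of its speed; a pose out of reach is approached as far as the arm can. A call is refused whole if a number of a shift passes 5 or a number of a turn 8.59, either way. A call with a gripper value outside its range is refused whole. The fingers move at their own pace and stop on an object; "newtons" is the grip in N (left out, the last holds). Time passes only in rows, so rows that do not move let the fingers close. It gives the time, the measured TCP pose, the force and the opening at its end, in the units of the state.
- robot.get_obs(): the state, without advancing time (a new reading comes with each control period).
- robot.read_camera(name): name is "scene" or "side" or "wrist"; returns the picture (384x512x3 uint8, blue, green, red); there is no depth.
- robot.camera_params(name): a dict with "K" (3x3 intrinsics, pixels), "T" (4x4, takes a point from camera to world coordinates). Camera axes: x right, y down, z forward; pixel columns grow to the right and rows downward; lengths in m; the calibration is good to about 2 mm. A picture is of the moment at which its call begins: read the wrist's pose just before it. camera_params takes no time and is no camera call; for the wrist camera it gives the pose at the moment of the call.
- robot.finish_job(): hands the job in, once; it reports no verdict.
The state is a dict: "t": time; "joints": joint angles; "qvel": joint speeds; "effort": joint torques, N m; "position": TCP position; "orientation": TCP orientation; "ft_force": force on the tool from outside, world axes, zero at the start; "torque": the same for the moment, N m; "grip_width": finger opening in m.
Only numpy, scipy, OpenCV 4.12 (cv2) and the standard library are available. Lean on these libraries where they do the work, as an engineer would, in place of code of your own. Each camera call takes 0.05 s, during which the arm holds its last target.

## Working session

There is one attempt and no reset: what is moved stays moved. The work goes in short steps, Python scripts to look and compute and a tool call to move; the robot and the scene stay as the last step left them, time stands still between calls to the robot, and variables do not carry over. Pictures are saved under pics/ and viewed, and the job is handed in when it is done.

Besides the shell and the picture viewer there is one more tool, called after "Call:" in YAML: its name, and indented under it one key for each argument. step_arm: Moves the arm, as the interface text tells. Its arguments: {"type":"object","properties":{"motion":{"type":"array"},"newtons":{"type":"number"}},"required":["motion"]}

```bash
mkdir -p pics; ls; python3 - <<'E'
from plant import robot
import cv2
for n in("scene","side","wrist"):
    p=robot.camera_params(n);print(n,p["K"].round(1).tolist(),p["T"].round(3).tolist())
    cv2.imwrite(f"pics/a_{n}.png",robot.read_camera(n))
o=robot.get_obs();print(o)
E
```

```text
pics
scene [[366.3, 0.0, 259.6], [0.0, 366.3, 191.1], [0.0, 0.0, 1.0]] [[-0.415, 0.578, -0.702, 1.292], [0.909, 0.25, -0.333, 0.375], [-0.017, -0.777, -0.63, 0.785], [0.0, 0.0, 0.0, 1.0]]
side [[496.7, 0.0, 257.6], [0.0, 496.7, 197.3], [0.0, 0.0, 1.0]] [[-0.971, -0.125, 0.206, 0.254], [-0.241, 0.539, -0.807, 1.096], [-0.01, -0.833, -0.554, 0.873], [0.0, 0.0, 0.0, 1.0]]
wrist [[289.3, 0.0, 253.3], [0.0, 289.3, 191.3], [0.0, 0.0, 1.0]] [[0.413, -0.88, -0.235, 0.286], [-0.911, -0.399, -0.104, -0.473], [-0.003, 0.257, -0.966, 0.384], [0.0, 0.0, 0.0, 1.0]]
{'t': 0.15, 'joints': array([-1.36133890e+00,  3.81083195e-01,  1.29799739e+00, -1.97253304e-05,
        1.46365424e+00, -2.15337798e-01]), 'qvel': array([-1.01187703e-03, -6.93622171e-04, -4.14270381e-03,  2.96347034e-05,
        8.64077719e-04, -1.29665465e-03]), 'effort': array([ 1.74540026e-03, -4.38084197e+01, -2.24615639e+01,  7.13261263e-02,
        3.42990272e-02, -9.34197897e-05]), 'position': array([ 0.22660377, -0.50092042,  0.2382872 ]), 'orientation': array([ 9.77527915e-01,  2.10805241e-01, -8.12637458e-06, -5.71110360e-04]), 'ft_force': array([0.17161514, 0.04010615, 0.60660163]), 'torque': array([-0.05811292, -0.06381602, -0.0043197 ]), 'grip_width': 0.08822155236369895}
```

View pics/a_scene.png

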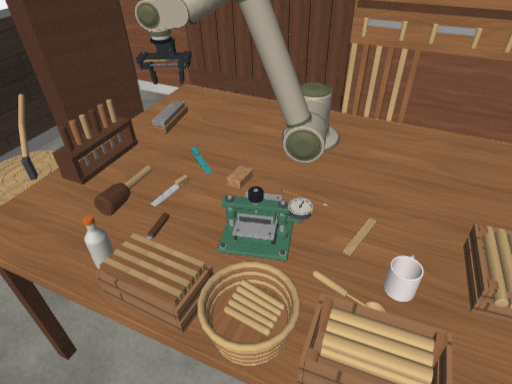

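View pics/a_side.png

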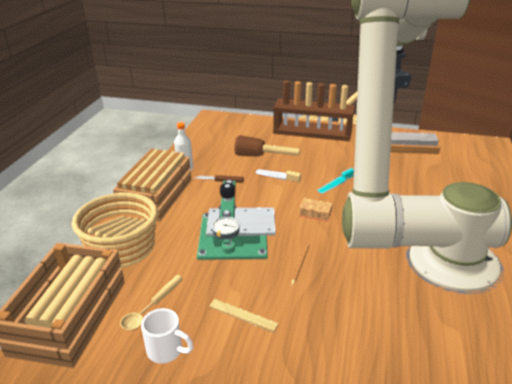

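View pics/a_wrist.png

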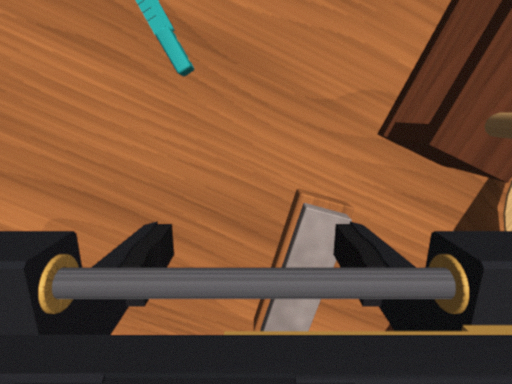

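```bash
python3 - <<'E'
import cv2,numpy as np
a=cv2.imread('pics/a_scene.png')[140:270,130:340];b=cv2.imread('pics/a_side.png')[140:300,180:380]
cv2.imwrite('pics/b1.png',cv2.resize(a,None,fx=3.8,fy=3.8,interpolation=2));cv2.imwrite('pics/b2.png',cv2.resize(b,None,fx=3.7,fy=3.7,interpolation=2))
E
```

```text
(no output)
```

View pics/b1.png

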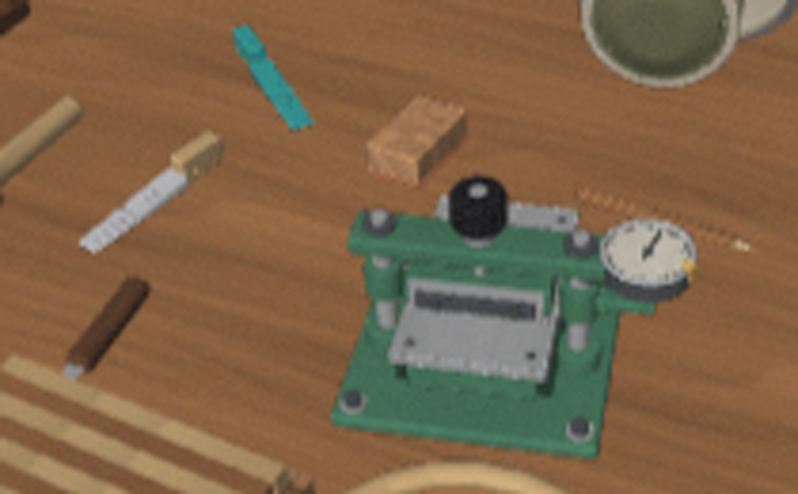

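View pics/b2.png

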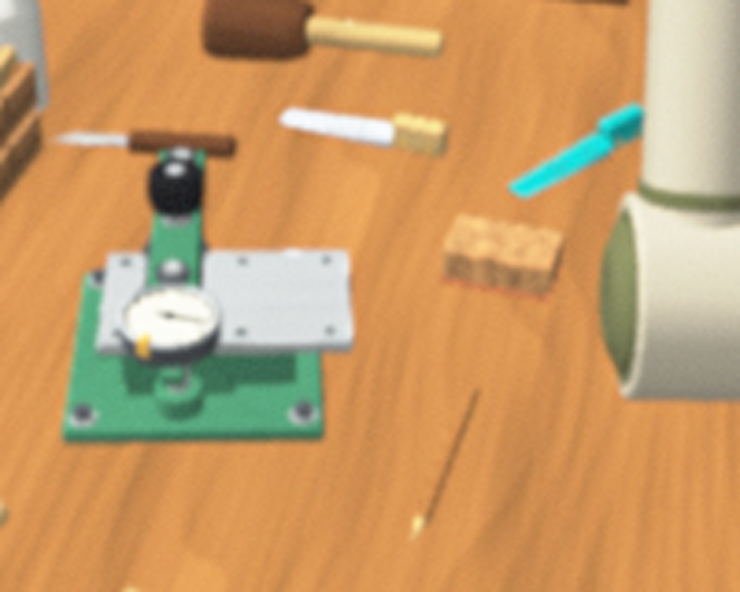

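```bash
cat > h.py <<'E'
from plant import robot
import cv2,numpy as np
from scipy.spatial.transform import Rotation as R
def cast(p,u,v,z):
    K,T=p["K"],p["T"]
    d=T[:3,:3]@np.linalg.solve(K,np.array([u,v,1.])); o=T[:3,3]
    return o+d*(z-o[2])/d[2]
def proj(p,X):
    K,T=p["K"],p["T"]; c=T[:3,:3].T@(np.asarray(X)-T[:3,3]); q=K@c; return q[:2]/q[2]
def tri(p1,a,p2,b):
    A=np.zeros((3,3));y=np.zeros(3);os=[]
    for p,(u,v) in((p1,a),(p2,b)):
        d=p["T"][:3,:3]@np.linalg.solve(p["K"],np.array([u,v,1.]));d/=np.linalg.norm(d)
        M=np.eye(3)-np.outer(d,d);A+=M;y+=M@p["T"][:3,3]
    return np.linalg.solve(A,y)
def pose():
    o=robot.get_obs();return o["position"],R.from_quat(o["orientation"]),o
E
python3 - <<'E'
from h import *
s=robot.camera_params("scene");d=robot.camera_params("side")
f1=lambda u,v:(130+u/3.8,140+v/3.8); f2=lambda u,v:(180+u/3.7,140+v/3.7)
for n,z,a,b in[("knobtop",.172,(479,190),(181,160)),("dial",.135,(648,252),(171,318)),("gripfar",.028,(205,140),(420,118)),("ptip",.133,(660,231),(208,322)),("clip",.133,(686,264),(143,345))]:
    print(n,tri(s,f1(*a),d,f2(*b)).round(3),cast(s,*f1(*a),z).round(3),cast(d,*f2(*b),z).round(3))
print("gtip",cast(s,*f1(90,246),.001).round(3),cast(d,*f2(283,120),.001).round(3))
E
```

```text
knobtop [0.604 0.037 0.174] [0.607 0.041 0.172] [0.606 0.025 0.172]
dial [0.576 0.157 0.13 ] [0.582 0.159 0.135] [0.573 0.162 0.135]
gripfar [ 0.487 -0.293  0.036] [ 0.48  -0.298  0.028] [ 0.489 -0.311  0.028]
ptip [0.55  0.157 0.13 ] [0.555 0.159 0.133] [0.549 0.158 0.133]
clip [0.583 0.189 0.133] [0.581 0.187 0.133] [0.584 0.192 0.133]
gtip [ 0.619 -0.328  0.001] [ 0.619 -0.324  0.001]
```

Call:
step_arm:
  motion:
    - [-1,4,-2.4,-0.4,0,0,0]
    - [-1,4,-2.4,-0.4,0,0,0]
    - [-1,4,-2.4,-0.4,0,0,0]
    - [-1,4,-2.4,-0.4,0,0,0]
    - [-1,4,-2.4,-0.4,0,0,0]
    - [-1,4,-2.4,-0.4,0,0,0]
    - [-1,4,-2.4,-0.4,0,0,0]
    - [-1,4,-2.4,-0.4,0,0,0]
    - [-1,4,-2.4,-0.4,0,0,0]
    - [-1,4,-2.4,-0.4,0,0,0]
    - [-1,4,-2.4,-0.4,0,0,0]
    - [-1,4,-2.4,-0.4,0,0,0]

```text
t: 1.35
position: [0.5542, -0.027, 0.2861]
orientation: [0.979, 0.206, -0.001, -0.003]
ft_force: [-0.4, -1.4, 0.1]
grip_width: 0.0883
```

Call:
step_arm:
  motion:
    - [-1,0,0,0,0,0,-8]
    - [-1,0,0,0,0,0,-8]
    - [-1,0,0,0,0,0,-8]
    - [-1,0,0,0,0,0,-8]
    - [-1,0,0,0,0,0,-8]
    - [-1,0,0,0,0,0,-8]
    - [-1,0,0,0,0,0,-8]
    - [-1,0,0,0,0,0,-8]
    - [-1,0,0,0,0,0,-8]
    - [-1,0,0,0,0,0,-8]

```text
t: 2.35
position: [0.556, -0.0198, 0.2827]
orientation: [0.592, 0.806, 0.0, -0.006]
ft_force: [0.5, 0.3, -0.3]
grip_width: 0.0879
```

Call:
step_arm:
  motion:
    - [-1,2,3.2,-1,0,0,0]
    - [-1,2,3.2,-1,0,0,0]
    - [-1,0,0,0,0,0,0]

```text
t: 2.65
position: [0.6059, 0.0385, 0.302]
orientation: [0.591, 0.807, -0.0, -0.007]
ft_force: [-0.8, 0.1, -0.1]
grip_width: 0.088
```

```bash
python3 - <<'E'
from h import *
p=robot.camera_params("wrist");I=robot.read_camera("wrist");cv2.imwrite('pics/c.png',I);cv2.imwrite('pics/c2.png',cv2.resize(I,(800,600),interpolation=2))
np.save('c.npy',p);print(pose()[0],pose()[2]["joints"].round(3),p["T"].round(3).tolist())
E
```

```text
[0.60491393 0.0372976  0.30152581] [-0.136  0.458  0.993  0.006  1.706 -0.441] [[0.953, 0.296, 0.065, 0.587], [0.303, -0.923, -0.237, 0.101], [-0.01, 0.245, -0.969, 0.449], [0.0, 0.0, 0.0, 1.0]]
```

View pics/c2.png

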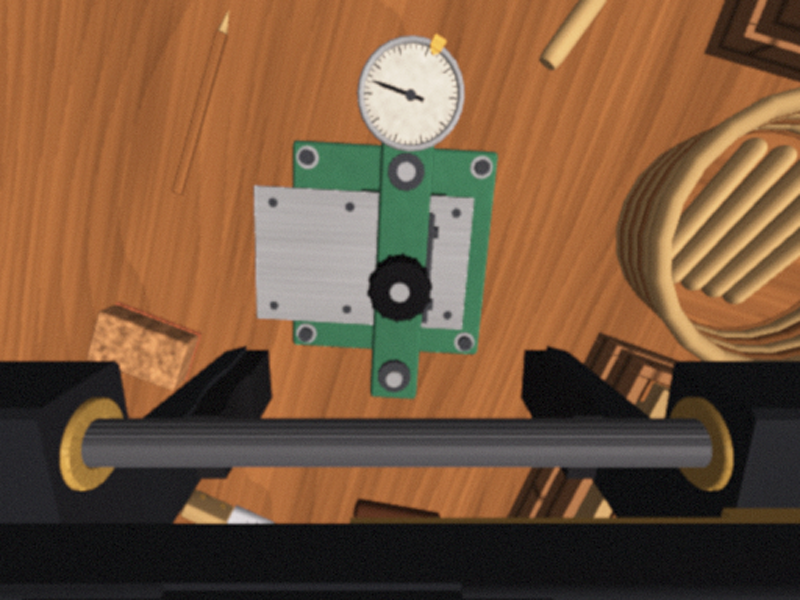

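```bash
python3 - <<'E'
import cv2
I=cv2.imread('pics/c.png')
cv2.imwrite('pics/d1.png',cv2.resize(I[15:105,220:310],None,fx=6.5,fy=6.5,interpolation=2))
cv2.imwrite('pics/d2.png',cv2.resize(I[90:260,155:325],None,fx=3.5,fy=3.5,interpolation=2))
E
```

```text
(no output)
```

View pics/d1.png

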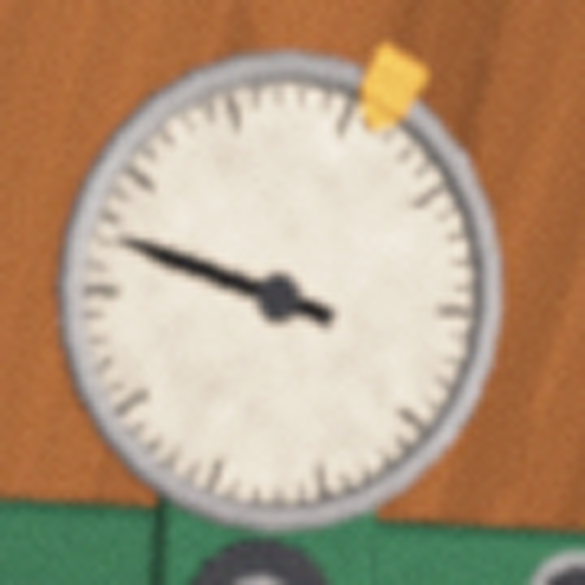

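View pics/d2.png

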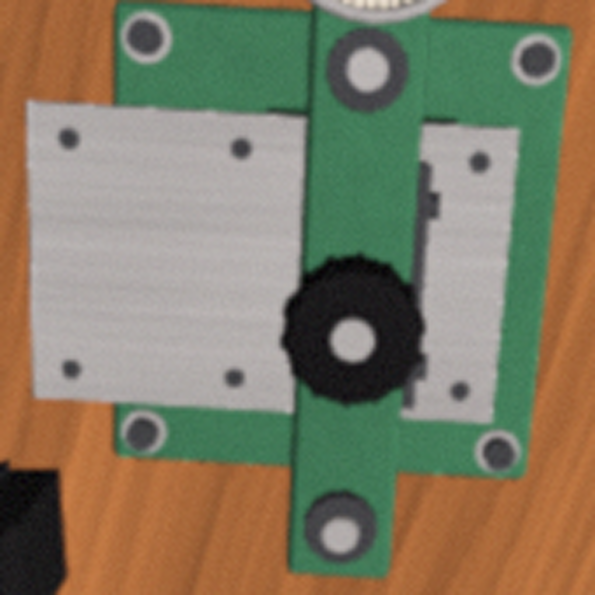

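```bash
cat >> h.py <<'E'
def ang(p,hub,tip,z=.133):
    a=cast(p,*hub,z);b=cast(p,*tip,z);return np.degrees(np.arctan2(*(b-a)[1::-1])),np.linalg.norm(b-a),a,b
E
python3 - <<'E'
from h import *
p=np.load('c.npy',allow_pickle=True).item()
f=lambda u,v:(220+(u+.5)/6.5-.5,15+(v+.5)/6.5-.5); g=lambda u,v:(155+(u+.5)/3.5-.5,90+(v+.5)/3.5-.5)
for h in((279,297),(281,293)):
  for t in((121,240),(376,130)): print(ang(p,f(*h),f(*t)))
print("dial ring",cast(p,*f(281,290),.137))
print("knob",cast(p,*g(354,330),.172), "w1",cast(p,*g(367,68),.14),"w2",cast(p,*g(340,530),.14))
c=[cast(p,*g(*q),.06)[:2] for q in((27,100),(35,397),(520,127),(493,423))];print(np.round(c,4))
print(np.degrees(np.arctan2(*(c[0]-c[1])[::-1]))-90,np.degrees(np.arctan2(*(c[2]-c[0])[::-1])),np.degrees(np.arctan2(*(c[3]-c[1])[::-1])),(c[0]+c[1])/2)
E
```

```text
(np.float64(179.1123597614389), np.float64(0.025807051107194168), array([0.57611054, 0.15673775, 0.133     ]), array([0.55030659, 0.15713754, 0.133     ]))
(np.float64(75.80788576716641), np.float64(0.027674138469957577), array([0.57611054, 0.15673775, 0.133     ]), array([0.58289552, 0.18356724, 0.133     ]))
(np.float64(-179.46812930146703), np.float64(0.025922952294656364), array([0.57622842, 0.15737818, 0.133     ]), array([0.55030659, 0.15713754, 0.133     ]))
(np.float64(75.71728458445712), np.float64(0.027024387606314017), array([0.57622842, 0.15737818, 0.133     ]), array([0.58289552, 0.18356724, 0.133     ]))
dial ring [0.57623618 0.15706769 0.137     ]
knob [0.60603752 0.04109996 0.172     ] w1 [0.58781378 0.11044883 0.14      ] w2 [ 0.62437855 -0.03148027  0.14      ]
[[ 0.4704  0.0636]
 [ 0.5    -0.0484]
 [ 0.6491  0.11  ]
 [ 0.6786 -0.0026]]
14.78523520514075 14.579238447990718 14.39325589635755 [0.48522017 0.00757717]
```

Call:
step_arm:
  motion:
    - [-1,0.1,0.2,4,0,0,0]
    - [-1,0,0,4,0,0,0]
    - [-1,0,0,4,0,0,0]
    - [-1,0,0,3,0,0,0]
    - [-1,0,0,0,0,0,0]

```text
t: 3.2
position: [0.6016, 0.0367, 0.1464]
orientation: [0.592, 0.806, -0.002, -0.008]
ft_force: [0.2, 0.9, 0.2]
grip_width: 0.0881
```

Call:
step_arm:
  motion:
    - [-1,0.1,0.6,0.7,-0.7,-0.6,0]
    - [-1,0,0,0,0,0,0]

```text
t: 3.4
position: [0.6066, 0.0381, 0.1408]
orientation: [0.593, 0.805, -0.0, 0.0]
ft_force: [0.5, -0.7, -0.0]
grip_width: 0.0884
```

Call:
step_arm:
  motion:
    - [1,0,0.1,0,0,0,0]
    - [1,0,0,0,0,0,0]
    - [1,0,0,0,0,0,0]
    - [1,0,0,0,0,0,0]
    - [1,0,0,0,0,0,0]
    - [1,0,0,0,0,0,0]
  newtons: 25

```text
t: 4.0
position: [0.6085, 0.0371, 0.1461]
orientation: [0.593, 0.805, 0.001, 0.003]
ft_force: [-5.2, -2.2, 1.5]
grip_width: 0.0422
```

Call:
step_arm:
  motion:
    - [1,0,-0.1,0.3,0,0,0]
    - [1,0,0,0,0,0,0]

```text
t: 4.2
position: [0.6072, 0.0366, 0.1459]
orientation: [0.593, 0.805, 0.001, 0.004]
ft_force: [3.2, 0.6, -8.7]
grip_width: 0.0389
```

Call:
step_arm:
  motion:
    - [1,0,0,0,0,0,8]
    - [1,0,0,0,0,0,8]
    - [1,0,0,0,0,0,8]
    - [1,0,0,0,0,0,8]
    - [1,0,0,0,0,0,8]
    - [1,0,0,0,0,0,0]

```text
t: 4.8
position: [0.6067, 0.0367, 0.1457]
orientation: [0.839, 0.543, 0.002, 0.003]
ft_force: [0.9, -0.3, 1.6]
grip_width: 0.0396
```

```bash
python3 - <<'E'
from h import *
a=robot.read_camera("side");b=robot.read_camera("scene")
x=cv2.resize(a[150:270,190:270],None,fx=5,fy=5,interpolation=2);y=cv2.resize(b[180:250,240:330],None,fx=4,fy=4,interpolation=2)
c=np.zeros((600,400+360,3),np.uint8);c[:600,:400]=x;c[:280,400:]=y;cv2.imwrite('pics/e.png',c)
o=pose();print(o[0],o[1].as_euler('ZYX',degrees=True),o[2]["ft_force"])
E
```

```text
[0.6067018  0.03671698 0.14571119] [6.61307396e+01 5.36398135e-03 1.79615396e+02] [0.52096811 0.62028156 1.55971457]
```

View pics/e.png

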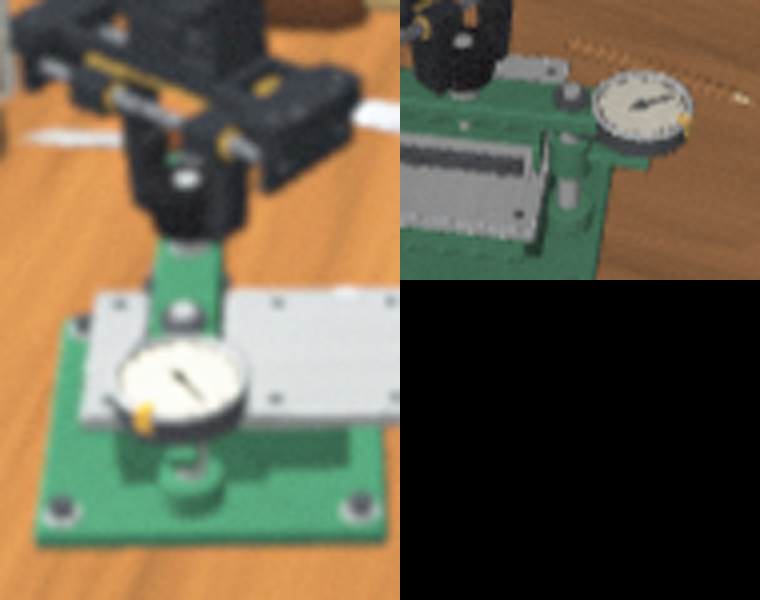

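Call:
step_arm:
  motion:
    - [1,0,0,0,0,0,8]
    - [1,0,0,0,0,0,8]
    - [1,0,0,0,0,0,8]
    - [1,0,0,0,0,0,8]
    - [1,0,0,0,0,0,8]
    - [1,0,0,0,0,0,8]
    - [1,0,0,0,0,0,7]
    - [1,0,0,0,0,0,0]

```text
t: 5.7
position: [0.6063, 0.0372, 0.1457]
orientation: [0.996, 0.093, 0.002, 0.001]
ft_force: [-0.2, -0.2, 1.7]
grip_width: 0.039
```

```bash
python3 - <<'E'
from h import *
p=robot.camera_params("wrist");np.save('f.npy',p)
a=robot.read_camera("side");b=robot.read_camera("scene")
cv2.imwrite('pics/f_side.png',a);cv2.imwrite('pics/f_scene.png',b)
x=cv2.resize(a[190:250,200:260],None,fx=6.6,fy=6.6,interpolation=2);y=cv2.resize(b[190:230,280:320],None,fx=9.9,fy=9.9,interpolation=2)
cv2.imwrite('pics/f.png',np.hstack([x,y]))
o=pose();print(o[0],o[1].as_euler('ZYX',degrees=True),o[2]["ft_force"])
E
```

```text
[0.60627633 0.03721877 0.14571666] [ 10.88684444  -0.25057716 179.83128355] [ 0.20979594 -0.11743256  2.26717788]
```

View pics/f.png

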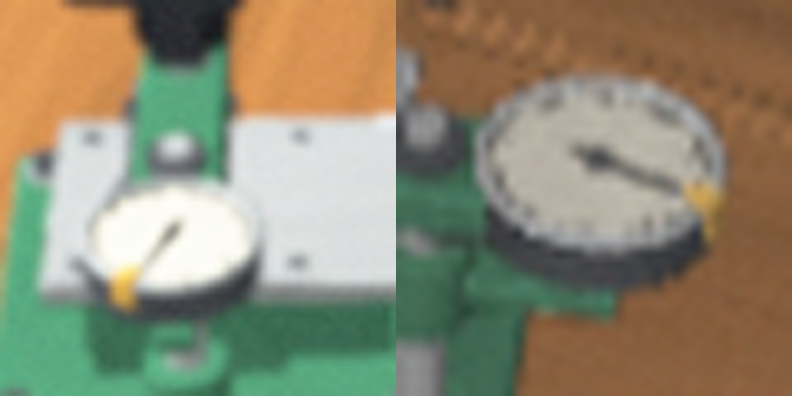

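Call:
step_arm:
  motion:
    - [1,0,0,0,0,0,6]
    - [1,0,0,0,0,0,0]
    - [-1,0,0,0,0,0,0]
    - [-1,0,0,0,0,0,0]
    - [-1,0,0,0,0,0,0]
    - [-1,0,0,0,0,0,0]
    - [-1,0,0,0,0,0,0]

```text
t: 6.5
position: [0.6063, 0.0373, 0.1453]
orientation: [0.999, 0.052, 0.002, 0.001]
ft_force: [-0.7, 0.4, -0.4]
grip_width: 0.0773
```

Call:
step_arm:
  motion:
    - [-1,0,0,-4,0,0,0]
    - [-1,0,0,-4,0,0,0]
    - [-1,-2,-2,-3,0,0,0]
    - [-1,-4,-2,-2,0,0,0]
    - [-1,-4,-2,0,0,0,0]
    - [-1,0,0,0,0,0,0]

```text
t: 7.1
position: [0.4965, 0.0877, 0.2785]
orientation: [0.999, 0.052, 0.001, 0.0]
ft_force: [0.4, 0.1, 0.3]
grip_width: 0.0879
```

```bash
python3 - <<'E'
from h import *
p=robot.camera_params("wrist");I=robot.read_camera("wrist");cv2.imwrite('pics/g.png',I)
np.save('g.npy',p);print(pose()[0])
h=proj(p,(.5762,.157,.133));print(h)
u,v=h.astype(int)-45;print(u,v)
u=max(u,0);v=max(v,0);cv2.imwrite('pics/g1.png',cv2.resize(I[v:v+90,u:u+90],None,fx=6.5,fy=6.5,interpolation=2))
E
```

```text
[0.49883326 0.0868882  0.27877942]
[190.94232001  91.46051763]
145 46
```

View pics/g1.png

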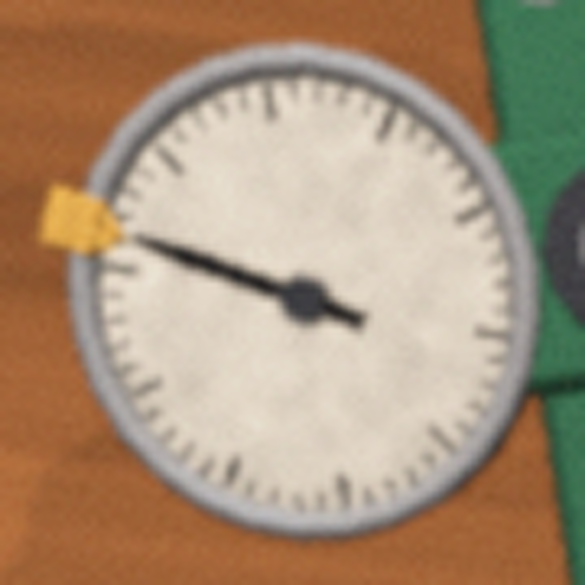

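```bash
cat >> h.py <<'E'
def dialfit(I,p,c=(.5762,.1570)):
    # rectified top view of the plane z=.133, 0.1 mm/px
    g=np.array([[proj(p,(c[0]+x,c[1]+y,.133)) for x,y in((-.04,.04),(.04,.04),(.04,-.04),(-.04,-.04))]],np.float32)
    H=cv2.getPerspectiveTransform(g[0],np.float32([[0,0],[800,0],[800,800],[0,800]]))
    W=cv2.warpPerspective(I,H,(800,800),flags=cv2.INTER_CUBIC)
    hsv=cv2.cvtColor(W,cv2.COLOR_BGR2HSV);yy,xx=np.mgrid[:800,:800];r=np.hypot(xx-400,yy-400)
    dark=((hsv[...,2]<110)&(r<262)).astype(np.uint8)
    n,l,s,_=cv2.connectedComponentsWithStats(dark);k=1+np.argmax(s[1:,4])
    hub=cv2.morphologyEx((l==k).astype(np.uint8),cv2.MORPH_OPEN,cv2.getStructuringElement(2,(35,35)));m=cv2.moments(hub,True)
    hc=np.array([m["m10"],m["m01"]])/max(m["m00"],1)
    q=np.argwhere((l==k)&(np.hypot(xx-hc[0],yy-hc[1])>60))[:,::-1]-hc
    vx,vy,_,_=cv2.fitLine(np.argwhere(l==k)[:,::-1].astype(np.float32),cv2.DIST_L2,0,.01,.01).ravel()
    far=q[np.hypot(*q.T)>110].mean(0)
    if far@[vx,vy]<0:vx,vy=-vx,-vy
    br=(hsv[...,0]>15)&(hsv[...,0]<32)&(hsv[...,1]>130)&(hsv[...,2]>140)&(r>235)&(r<330)
    n,l2,s2,c2=cv2.connectedComponentsWithStats(br.astype(np.uint8));kb=1+np.argmax(s2[1:,4])
    b=np.argwhere(l2==kb)[:,::-1]; d=np.hypot(*(b-hc).T); nose=b[d<d.min()+12].mean(0)
    A=lambda v:np.degrees(np.arctan2(-v[1],v[0]))
    print("hub",hc,"pointer line",A((vx,vy)),"far part",A(far),"clip nose",A(nose-hc),"blob",A(c2[kb]-hc),"about 400: nose",A(nose-400),"tip r",np.hypot(*q.T).max(), "nose r",d.min())
    return W
E
python3 - <<'E'
from h import *
for n,p in(('g','g'),('c','c')):
    W=dialfit(cv2.imread(f'pics/{n}.png'),np.load(f'{p}.npy',allow_pickle=True).item());cv2.imwrite(f'pics/w_{n}.png',W[::2,::2])
E
```

```text
hub [397.87382724 405.72500809] pointer line 76.53479 far part 76.49778928432559 clip nose 77.69174500012493 blob 77.73854271672849 about 400: nose 77.8657406878585 tip r 239.16484756895704 nose r 281.01554116125186
hub [397.9162963  403.96555556] pointer line 178.54088 far part 178.51857056923873 clip nose 78.01315935565474 blob 78.26785364075094 about 400: nose 78.25915536416024 tip r 232.0208771899396 nose r 280.26417836429124
```

View pics/w_g.png

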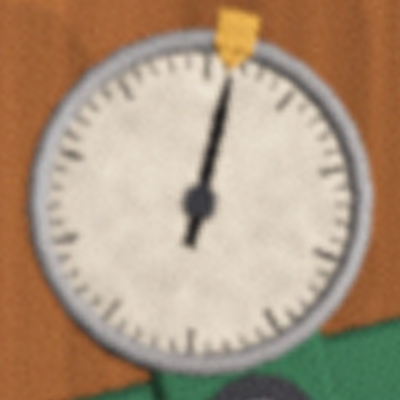

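Call:
step_arm:
  motion:
    - [-1,-1,4.8,0,0,0,0]
    - [-1,-1,4.8,0,0,0,0]
    - [-1,-1,4.8,0,0,0,0]
    - [-1,-1,4.8,0,0,0,0]
    - [-1,-1,4.8,0,0,0,0]
    - [-1,-1,4.8,0,0,0,0]
    - [-1,-1,4.8,0,0,0,0]
    - [-1,-1,4.8,0,0,0,0]
    - [-1,0,0,0,0,0,8]
    - [-1,0,0,0,0,0,8]
    - [-1,0,0,0,0,0,0]

```text
t: 8.25
position: [0.4652, -0.3209, 0.2743]
orientation: [0.996, -0.091, 0.002, 0.0]
ft_force: [0.8, -0.3, 0.3]
grip_width: 0.0882
```

```bash
python3 - <<'E'
from h import *
p=robot.camera_params("wrist");I=robot.read_camera("wrist");cv2.imwrite('pics/i.png',I)
np.save('i.npy',p);o=pose();print(o[0],o[1].as_euler('ZYX',degrees=True))
cv2.imwrite('pics/i1.png',cv2.resize(I,(800,600),interpolation=2))
E
```

```text
[ 0.46518777 -0.32061833  0.27434065] [-10.17373555  -0.26251081 179.99664346]
```

View pics/i1.png

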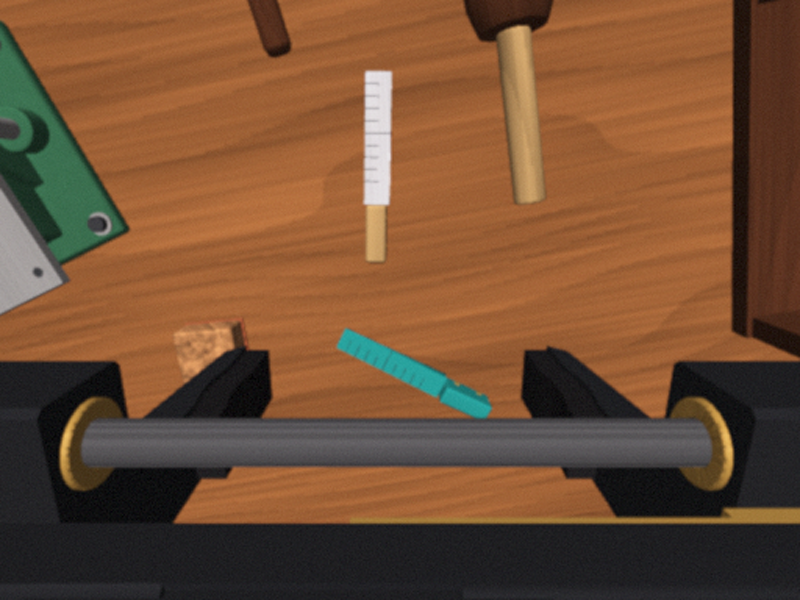

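```bash
python3 - <<'E'
from h import *
p=np.load('i.npy',allow_pickle=True).item();k=1.5625
t=cast(p,378.2/k,71/k,.002);a=cast(p,376.3/k,206/k,.028);b=cast(p,375.2/k,262/k,.028)
I=cv2.imread('pics/i.png');hsv=cv2.cvtColor(I,cv2.COLOR_BGR2HSV)
print(t,a,b,np.hypot(*(a-b)[:2]),np.hypot(*(t-b)[:2]),np.degrees(np.arctan2(*(t-b)[1::-1])),np.degrees(np.arctan2(*(a-b)[1::-1])))
m=((hsv[...,1]<45)&(hsv[...,2]>150)).astype(np.uint8);m[:, :215]=0;m[:,270:]=0;m[140:]=0
c=max(cv2.findContours(m,0,2)[0],key=cv2.contourArea);q=cv2.boxPoints(cv2.minAreaRect(c));print(q)
w=np.array([cast(p,*x,.006)[:2] for x in q]);print(w)
g=(a+b)/2;print("grip",g)
# teal closest pts
E
```

```text
[ 0.619599   -0.33310971  0.002     ] [ 0.51107017 -0.31151574  0.028     ] [ 0.46380141 -0.30134419  0.028     ] 0.048350759959040916 0.159002946390986 -11.524058340518248 -12.144030900649824
[[232.54138  129.97609 ]
 [233.92209   45.75282 ]
 [250.16364   46.019073]
 [248.78293  130.24234 ]]
[[ 0.51468989 -0.29939699]
 [ 0.62028338 -0.32256003]
 [ 0.61613629 -0.34342628]
 [ 0.51022465 -0.3217703 ]]
grip [ 0.48743579 -0.30642997  0.028     ]
```

Call:
step_arm:
  motion:
    - [-1,1.9,-1.8,3,0,0,1.5]
    - [-1,0,0,4.5,0,0,0]
    - [-1,0,0,4.5,0,0,0]
    - [-1,0,0,4.5,0,0,0]
    - [-1,0,0,4,0,0,0]
    - [-1,0,0,0,0,0,0]

```text
t: 8.9
position: [0.4926, -0.3077, 0.0641]
orientation: [0.996, -0.089, 0.005, 0.003]
ft_force: [-0.2, 0.0, 0.2]
grip_width: 0.088
```

Call:
step_arm:
  motion:
    - [-1,-0.5,-0.1,0,0.3,-0.6,1.5]
    - [-1,0,0,2,0,0,0]
    - [-1,0,0,2,0,0,0]
    - [-1,0,0,1,0,0,0]
    - [-1,0,0,0,0,0,0]

```text
t: 9.4
position: [0.4917, -0.309, 0.0223]
orientation: [0.995, -0.1, 0.005, 0.003]
ft_force: [0.3, -0.2, 0.2]
grip_width: 0.0884
```

Call:
step_arm:
  motion:
    - [-1,-0.5,-0.2,0.8,0.5,-1.0,0.3]
    - [-1,0,0,0.7,0,0,0]
    - [-1,0,0,0,0,0,0]

```text
t: 9.7
position: [0.4881, -0.307, 0.0097]
orientation: [0.995, -0.103, -0.002, -0.001]
ft_force: [0.7, -0.2, -0.3]
grip_width: 0.0882
```

Call:
step_arm:
  motion:
    - [-1,0,0,0.4,0,0,0]
    - [-1,0,0,0,0,0,0]
    - [0,0,0,0,0,0,0]
    - [0.4,0,0,0,0,0,0]
  newtons: 15

```text
t: 10.1
position: [0.4883, -0.3072, 0.006]
orientation: [0.995, -0.103, -0.001, -0.0]
ft_force: [0.5, -0.4, 0.1]
grip_width: 0.0745
```

Call:
step_arm:
  motion:
    - [0.4,0,0,0,0,0,0]
    - [0.4,0,0,0,0,0,0]
    - [0.4,0,0,0,0,0,0]

```text
t: 10.4
position: [0.4885, -0.3073, 0.0062]
orientation: [0.995, -0.103, -0.001, -0.0]
ft_force: [0.4, 0.6, -0.4]
grip_width: 0.0501
```

Call:
step_arm:
  motion:
    - [0.6,0,0,0,0,0,0]
    - [0.8,0,0,0,0,0,0]
    - [1,0,0,0,0,0,0]
    - [1,0,0,0,0,0,0]
    - [1,0,0,0,0,0,0]
    - [1,0,0,0,0,0,0]
  newtons: 25

```text
t: 11.0
position: [0.4885, -0.3074, 0.0063]
orientation: [0.995, -0.103, -0.001, -0.0]
ft_force: [-0.0, -0.6, -0.1]
grip_width: 0.018
```

Call:
step_arm:
  motion:
    - [1,0,0,-1,0,0,0]
    - [1,0,0,-3,0,0,0]
    - [1,-1.5,0,-4,0,0,0]
    - [1,-1.5,0,-4,0,0,0]
    - [1,-1.5,0,-2,0,0,-6]
    - [1,0,0,0,0,0,-7]
    - [1,0,0,0,0,0,-7]
    - [1,0,0,0,0,0,-6]
    - [1,0,0,0,0,0,0]
  newtons: 35

```text
t: 11.9
position: [0.4427, -0.2977, 0.1583]
orientation: [0.991, 0.132, 0.0, 0.002]
ft_force: [0.1, -0.6, -0.9]
grip_width: 0.0175
```

Call:
step_arm:
  motion:
    - [1,1.1,-4.1,0,0,0,0]
    - [1,1.1,-4.1,0,0,0,0]
    - [1,1.1,-4.1,0,0,0,0]
    - [1,1.1,-4.1,0,0,0,0]
    - [1,1.1,-4.1,0,0,0,0]
    - [1,1.1,-4.1,1,0,0,0]
    - [1,1,-4,2,0,0,0]
    - [1,0,0,2,0,0,0]
    - [1,0,0,0,0,0,0]

```text
t: 12.8
position: [0.4442, 0.0081, 0.1091]
orientation: [0.993, 0.117, 0.003, 0.003]
ft_force: [0.5, 0.2, 0.2]
grip_width: 0.018
```

```bash
cat > look.py <<'E'
from h import *
import sys
n=sys.argv[1]
p=robot.camera_params("wrist");I=robot.read_camera("wrist");np.save(n+'.npy',p);cv2.imwrite(f'pics/{n}_w.png',I)
S=robot.read_camera("side");C=robot.read_camera("scene");cv2.imwrite(f'pics/{n}_s.png',S);cv2.imwrite(f'pics/{n}_c.png',C)
x=cv2.resize(S[160:270,190:320],None,fx=3,fy=3,interpolation=2);y=cv2.resize(C[170:260,200:330],None,fx=3,fy=3,interpolation=2)
c=np.zeros((600,800,3),np.uint8);c[:330,:390]=x;c[:270,395:785]=y
w=cv2.resize(I[:200],None,fx=1.35,fy=1.35);c[330:600,:691]=w;cv2.imwrite(f'pics/{n}.png',c)
o=pose();print(o[0],o[1].as_euler('ZYX',degrees=True),o[2]["ft_force"],o[2]["joints"].round(2),o[2]["t"])
k=np.array([.6068,.0393]);e=o[0][:2]-k;a=np.radians(14.6);print("feed",e@[np.cos(a),np.sin(a)],"left",e@[-np.sin(a),np.cos(a)])
E
python3 look.py j
```

```text
[0.4456469  0.00647941 0.11117594] [ 13.38388841  -0.52993887 179.44820148] [ 0.03102745 -0.65330808 -0.57897957] [-0.25  0.35  1.78 -0.01  1.    1.09] 12.95
feed -0.1642223974712152 left 0.008860974722678279
```

View pics/j.png

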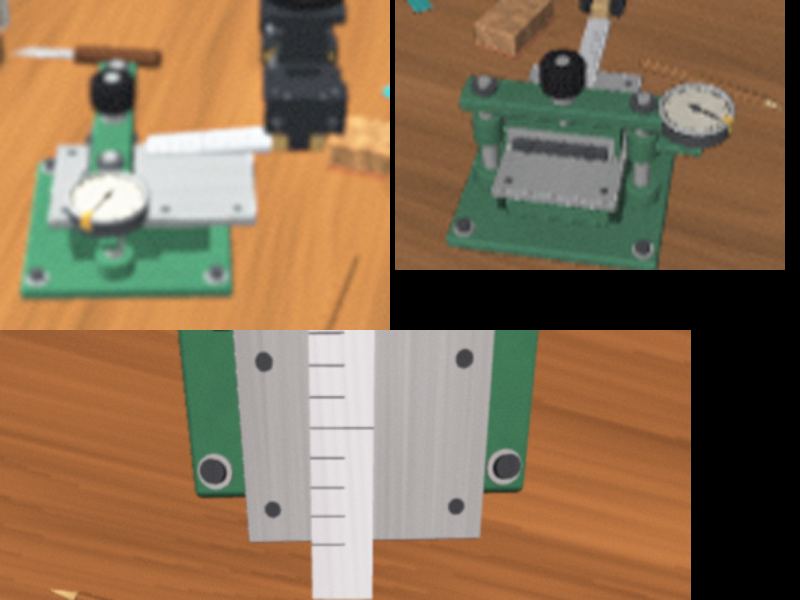

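Call:
step_arm:
  motion:
    - [1,-0.7,0.9,0,0.6,-0.5,-1.2]
    - [1,0,0,1.5,0,0,0]
    - [1,0,0,1.5,0,0,0]
    - [1,0,0,0,0,0,0]

```text
t: 13.35
position: [0.4437, -0.0084, 0.0849]
orientation: [0.992, 0.123, 0.004, 0.001]
ft_force: [-1.5, -0.3, 0.3]
grip_width: 0.0181
```

```bash
python3 look.py k
```

```text
[ 0.44426342 -0.00800122  0.08598156] [ 14.17948879  -0.57144401 179.72697592] [ 0.41832156  0.22958837 -0.41763344] [-0.29  0.39  1.82  0.    0.93  1.04] 13.5
feed -0.16921132819395548 left -0.004803334890797657
```

View pics/k.png

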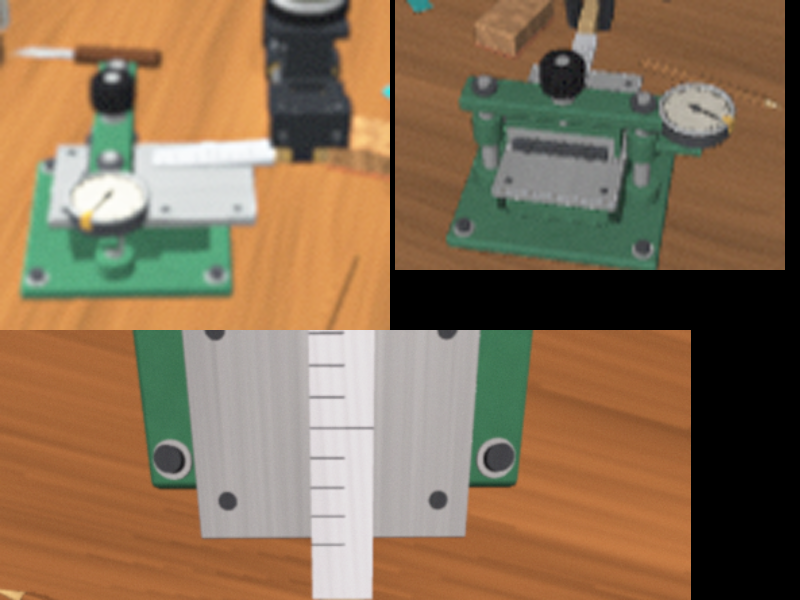

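Call:
step_arm:
  motion:
    - [1,0,-0.4,0.5,0,-0.8,-0.5]
    - [1,0,0,0.5,0,0,0]
    - [1,0,0,0,0,0,0]

```text
t: 13.8
position: [0.444, -0.0042, 0.0768]
orientation: [0.992, 0.128, -0.001, 0.003]
ft_force: [-0.5, -0.1, -1.7]
grip_width: 0.0176
```

```bash
python3 - <<'E'
from h import *
o=pose();print(o[0],o[1].as_euler('ZYX',degrees=True),o[1].as_matrix()[:,2].round(4),o[2]["ft_force"])
E
```

```text
[ 0.44404029 -0.00419437  0.07684294] [1.46842846e+01 1.48643209e-01 1.79629312e+02] [-9.0e-04 -6.9e-03 -1.0e+00] [-0.5292336  -0.0962555  -1.71166313]
```

Call:
step_arm:
  motion:
    - [1,0,0,0.4,0.5,0,0]
    - [1,0,0,0.3,0,0,0]
    - [1,0,0,0.1,0,0,0]
    - [1,0,0,0,0,0,0]

```text
t: 14.2
position: [0.4441, -0.0041, 0.0681]
orientation: [0.992, 0.128, -0.002, -0.001]
ft_force: [-0.2, 0.1, -0.5]
grip_width: 0.0178
```

```bash
python3 - <<'E'
from h import *
o=pose();print(o[0],o[1].as_euler('ZYX',degrees=True),o[1].as_matrix()[:,2].round(4),o[2]["ft_force"],o[2]["torque"])
E
```

```text
[ 0.44406124 -0.00408072  0.06809534] [ 1.47001444e+01  1.60917685e-01 -1.79814211e+02] [-0.0035  0.0024 -1.    ] [-0.24587957  0.12852008 -0.50764421] [0.01457065 0.01558657 0.00140763]
```

Call:
step_arm:
  motion:
    - [1,0,0,0.1,0,0,0]
    - [1,0,0,0.1,0,0,0]
    - [1,0,0,0,0,0,0]

```text
t: 14.5
position: [0.4441, -0.0041, 0.0662]
orientation: [0.992, 0.128, -0.001, -0.001]
ft_force: [-0.1, -0.0, 1.6]
grip_width: 0.0175
```

```bash
python3 look.py l
```

```text
[ 0.44414924 -0.00411114  0.06620308] [ 1.46974098e+01  1.36783426e-01 -1.79829607e+02] [-0.95687262  0.43853092  1.77612249] [-0.28  0.43  1.83  0.    0.89  1.04] 14.65
feed -0.16834125087983234 left -0.0010100826403653743
```

View pics/l.png

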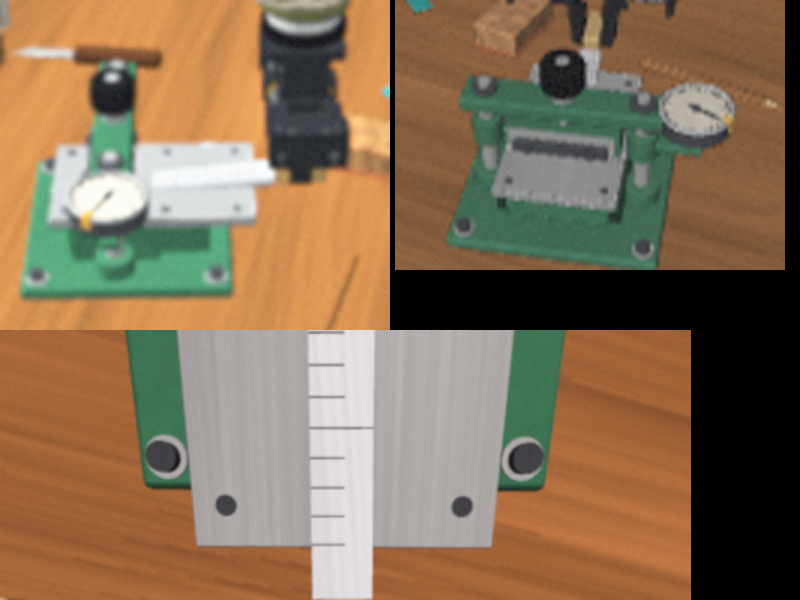

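Call:
step_arm:
  motion:
    - [1,1,0,0,0,0,0]
    - [1,1,0,0,0,0,0]
    - [1,1,0,0,0,0,0]
    - [1,0,0,0,0,0,0]

```text
t: 15.05
position: [0.4765, 0.0041, 0.0662]
orientation: [0.992, 0.128, -0.001, -0.001]
ft_force: [0.3, -0.6, 3.5]
grip_width: 0.0179
```

```bash
cat > st.py <<'E'
from h import *
o=pose();a=np.radians(14.6)
e=o[0][:2]-np.array([.6068,.0393]);U=np.array([[np.cos(a),np.sin(a)],[-np.sin(a),np.cos(a)]])
f=o[2]["ft_force"];print("feed,left",(U@e).round(4),"z",o[0][2].round(4),o[1].as_euler('ZYX',degrees=True).round(2),o[1].as_matrix()[:,2].round(4),"F feed,left,z",(U@f[:2]).round(2),f[2].round(2),"M",o[2]["torque"].round(3))
E
python3 st.py
```

```text
feed,left [-0.135  -0.0012] z 0.0662 [ 1.4690e+01  7.0000e-02 -1.7986e+02] [-0.0018  0.0021 -1.    ] F feed,left,z [ 0.16 -0.61] 3.54 M [-0.031 -0.259 -0.031]
```

Call:
step_arm:
  motion:
    - [1,0.8,0,-0.02,0,0,0]
    - [1,0.8,0,0,0,0,0]
    - [1,0.6,0,0,0,0,0]
    - [1,0,0,0,0,0,0]

```text
t: 15.45
position: [0.4995, 0.0104, 0.0663]
orientation: [0.992, 0.128, -0.001, -0.001]
ft_force: [0.3, 0.2, 0.5]
grip_width: 0.0174
```

```bash
python3 st.py
```

```text
feed,left [-0.1111 -0.0009] z 0.0663 [ 1.4730e+01  1.0000e-01 -1.7986e+02] [-0.0024  0.0019 -1.    ] F feed,left,z [0.34 0.11] 0.51 M [ 0.024 -0.13   0.039]
```

Call:
step_arm:
  motion:
    - [1,0.4,0,0,0,0,0]
    - [1,0.3,0,0,0,0,0]

```text
t: 15.65
position: [0.5061, 0.0122, 0.0663]
orientation: [0.992, 0.128, -0.002, -0.001]
ft_force: [-1.2, -0.4, 1.5]
grip_width: 0.0177
```

Call:
step_arm:
  motion:
    - [1,0.3,0,0,0,0,0]

```text
t: 15.75
position: [0.5091, 0.013, 0.0663]
orientation: [0.992, 0.128, -0.002, -0.001]
ft_force: [-1.7, -0.7, 1.9]
grip_width: 0.0182
```

Call:
step_arm:
  motion:
    - [1,0.3,0,0,0,0,0]

```text
t: 15.85
position: [0.5121, 0.0138, 0.0663]
orientation: [0.992, 0.128, -0.002, -0.001]
ft_force: [-2.2, -0.0, 3.1]
grip_width: 0.0175
```

```bash
python3 look.py m; python3 st.py
```

```text
[0.51241495 0.01387563 0.06629   ] [ 1.47228452e+01  1.19883650e-01 -1.79847354e+02] [0.81380942 0.74343457 0.25804408] [-0.2   0.52  1.64  0.    0.98  1.11] 16.0
feed -0.09774598171451866 left -0.0008118169410048018
feed,left [-0.0977 -0.0008] z 0.0663 [ 1.4720e+01  1.2000e-01 -1.7985e+02] [-0.0027  0.002  -1.    ] F feed,left,z [0.97 0.51] 0.26 M [ 0.022 -0.207  0.037]
```

View pics/m.png

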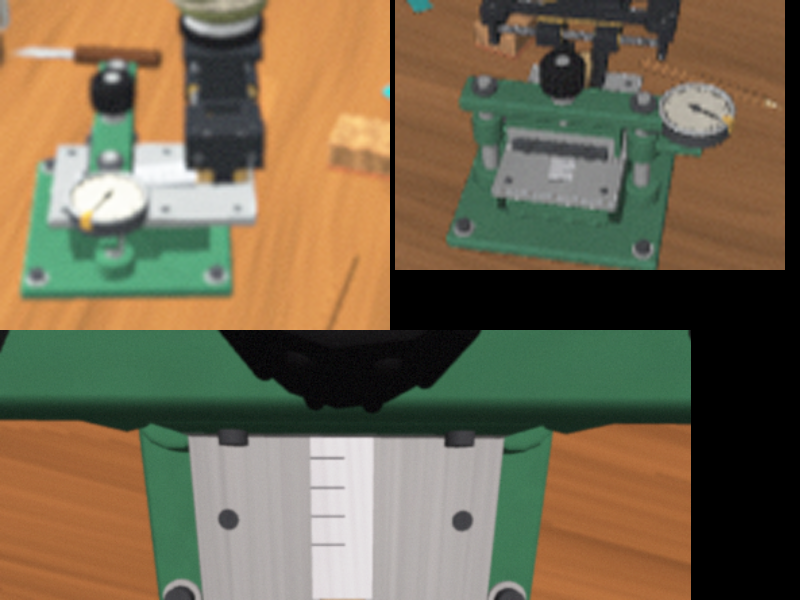

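Call:
step_arm:
  motion:
    - [1,0.3,0,0,0,0,0]

```text
t: 16.1
position: [0.5138, 0.0145, 0.0662]
orientation: [0.992, 0.128, -0.003, -0.001]
ft_force: [-15.6, -5.0, 12.7]
grip_width: 0.0175
```

Call:
step_arm:
  motion:
    - [1,0.3,0,0,0,0,0]

```text
t: 16.2
position: [0.5142, 0.0148, 0.0662]
orientation: [0.992, 0.129, -0.007, -0.001]
ft_force: [-17.7, -7.5, 14.1]
grip_width: 0.0177
```

Call:
step_arm:
  motion:
    - [1,0.2,0,0,0,0,0]

```text
t: 16.3
position: [0.5141, 0.0148, 0.0662]
orientation: [0.992, 0.129, -0.009, -0.001]
ft_force: [-9.6, -5.1, 8.4]
grip_width: 0.0179
```

```bash
python3 st.py; python3 look.py n;python3 st.py
```

```text
feed,left [-0.0958 -0.0004] z 0.0662 [  14.8     1.02 -179.77] [-1.820e-02 -6.000e-04 -9.998e-01] F feed,left,z [-10.61  -2.46] 8.39 M [-0.808  1.133 -0.023]
[0.51417085 0.01478713 0.0662102 ] [  14.80334033    1.00584955 -179.76708276] [-11.04048025  -5.42962478   8.88488333] [-0.2   0.52  1.63 -0.    1.01  1.12] 16.45
feed -0.09581701575900592 left -0.00037235660303640283
feed,left [-0.0958 -0.0004] z 0.0662 [  14.8     1.01 -179.77] [-1.800e-02 -6.000e-04 -9.998e-01] F feed,left,z [-12.05  -2.47] 8.88 M [-0.759  1.451  0.015]
```

View pics/n.png

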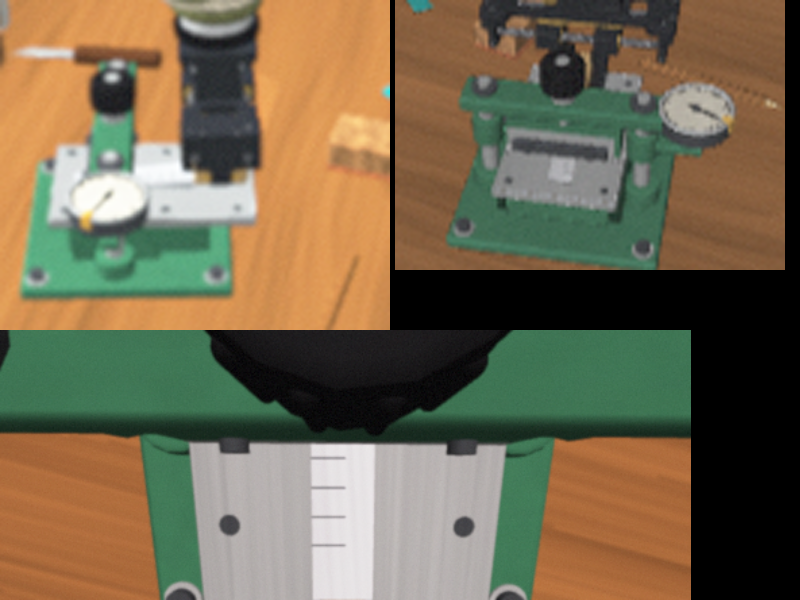

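Call:
step_arm:
  motion:
    - [1,-0.05,0,-0.02,0,0.8,0]
    - [1,0,0,0,0,0,0]

```text
t: 16.65
position: [0.5139, 0.0146, 0.0662]
orientation: [0.992, 0.129, -0.001, -0.002]
ft_force: [-0.9, 1.2, 1.3]
grip_width: 0.0177
```

```bash
python3 st.py
```

```text
feed,left [-0.0961 -0.0005] z 0.0662 [ 1.4770e+01  1.2000e-01 -1.7977e+02] [-0.0031  0.0034 -1.    ] F feed,left,z [-0.56  1.41] 1.29 M [-0.013  0.319 -0.035]
```

Call:
step_arm:
  motion:
    - [1,0.08,0,0,0,0,0]

```text
t: 16.75
position: [0.5139, 0.0146, 0.0662]
orientation: [0.992, 0.129, -0.002, -0.002]
ft_force: [-7.0, -3.4, 6.7]
grip_width: 0.0173
```

```bash
python3 st.py
```

```text
feed,left [-0.0961 -0.0005] z 0.0662 [  14.79    0.25 -179.76] [-0.0053  0.003  -1.    ] F feed,left,z [-7.61 -1.56] 6.7 M [-0.643  1.177  0.038]
```

```bash
python3 - <<'E'
from h import *
S=robot.read_camera("side");C=robot.read_camera("scene")
K=cv2.imread('pics/k_s.png');KC=cv2.imread('pics/k_c.png')
f=lambda a,r:cv2.resize(a[r[0]:r[0]+40,r[1]:r[1]+40],(290,290),interpolation=2)
cv2.imwrite('pics/o.png',np.vstack([np.hstack([f(K,(200,205)),f(S,(200,205))]),np.hstack([f(KC,(190,280)),f(C,(190,280))])]))
d=lambda a,b,r:np.abs(a[r[0]:r[0]+40,r[1]:r[1]+40].astype(int)-b[r[0]:r[0]+40,r[1]:r[1]+40]).max()
print(d(K,S,(200,205)),d(KC,C,(190,280)))
A=cv2.imread('pics/a_side.png');cv2.imwrite('pics/o2.png',np.hstack([A[80:,:390],S[80:,:390]]))
E
python3 st.py
```

```text
53 55
feed,left [-0.0961 -0.0005] z 0.0662 [  14.79    0.26 -179.76] [-0.0054  0.0029 -1.    ] F feed,left,z [-5.48 -1.28] 4.92 M [-0.479  0.862 -0.044]
```

View pics/o.png

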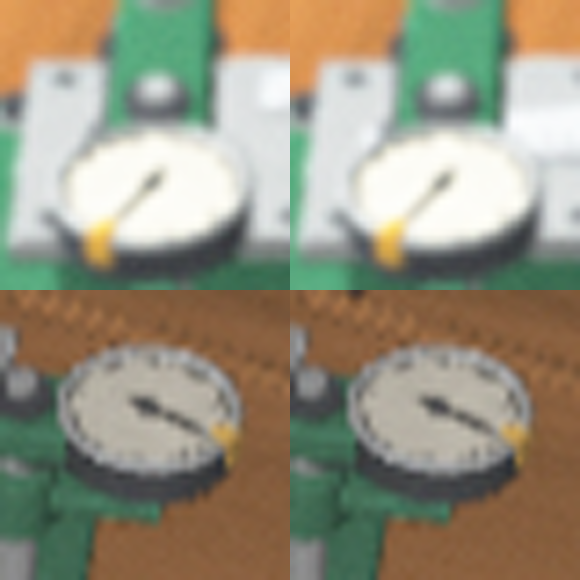

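View pics/o2.png

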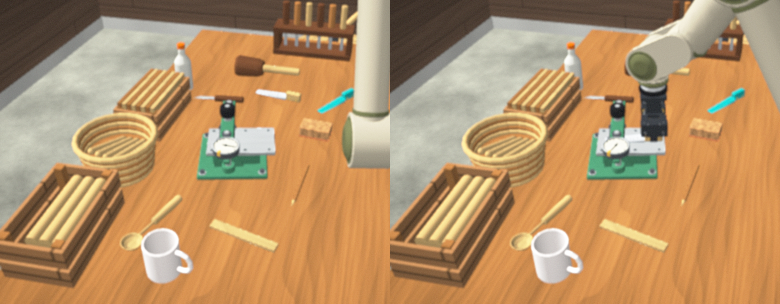

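The pointer still stands at the clip: the before and after crops match. The other things on the bench lie where they were. The blade is snug, with about 5.5 N of push. Handing in.

```bash
python3 -c "
from plant import robot
print(robot.finish_job())"
```

```text
the job is handed in; nothing more can be done
None
```

I set the dial to the clip, slid the aluminium gauge in under the pressure plate until it dragged, and handed the job in at about 17 s with the gauge still gripped.

- **Dial:** I turned the knob about 102° clockwise in small steps and let go. The wrist view then put the pointer about 1.2° (0.02 rad) past the clip's centreline. I left that uncorrected, as it is about 0.5 mm at the tip. Later side and scene pictures show the pointer unchanged.
- **Knob grip:** As the fingers closed on the knob, the tool rose about 5 mm. I did not find the cause, and the knob still turned without slipping.
- **Gauge position:** The blade lies flat on the infeed bed, about 0.5 mm off the middle and within 0.2° of the feed direction.
- **Gauge depth:** It met firm resistance with about 54 mm of blade past the throat, a gap of about 7.4 mm.
- **Push:** The first contact peaked at about 19 N and tipped the tool about 1°. I eased off, levelled it and pushed back to light drag. The last reading was about 5.5 N along the feed, with no sign of the gauge slipping in the grip.
- **Bench:** In the last side view, the lath, mug, spoon, pencil, sanding block, knife and teal look-alike are where they started. The mallet was partly hidden behind the arm in that picture.

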